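# Fetch the price sign from behind the jars

### The arm

A 6-joint arm with a two-finger parallel gripper is mounted at the origin on a cart in front of the work surface, level with it; the furniture and walls round the work are solid. World frame = base frame: x ahead of the robot, y to its left, z up, the work surface at z = 0. Lengths are in m, angles in rad, forces in N, time in s.
With the tool pointing down it reaches from about 0.325 to 0.775 m from the base axis. Payload 5.5 kg.
Tool frame: the origin (TCP) lies between the finger pads; the fingertips stand 8 mm ahead of it and the grasp point (between the pads) lies 11 mm behind it (tcp_to_tips is the distance from the TCP to the fingertips, in m); z points along the fingers, y is the line along which they close (so a half turn about z gives the same grasp; the last joint's range is limited). The gripper opens to 88 mm and grips with 3 to 60 N. Pads are 20 mm wide; open, the fingers measure 115 mm over their backs; the gripper's body (75 mm by 178 mm) begins 61 mm behind the grasp point.
Start: joints at [1.075, 0.091, 1.231, -0, 1.82, -0.057], TCP at [0.255, 0.543, 0.231] pointing down, gripper open.
Joint ranges: [-2.87, 2.87], [-0.86, 2.18], [0.17, 2.46], [-1.51, 4.65], [0.06, 2.69], [-2.65, 2.65]. Speed limits (rad/s): [2.57, 2.57, 3.01, 3.14, 3.14, 3.14].

### API

Orientations are given as a unit quaternion [w, x, y, z].
In Python, from bench import * gives the robot as it stands. Calls block until the motion is done:
- move_to(position, orientation): joint-space move of the TCP to a pose.
- move_l(position, speed=0.15, orientation=None): straight line of the TCP; orientation=None keeps the orientation; speed is the mean speed in m/s.
- movej(angles): joint-space move.
- gripper_open() and close(): open the fingers fully, or close them until they stop; the grip force is fixed at half the most.
- hold(seconds).
- inverse_kinematics(position, orientation): joint angles nearest the present ones, or None.
- state(): the state.
- get_image(name): name is "scene" or "side" or "wrist"; returns a dict with "frame" (480x640x3 uint8, blue, green, red), "depth" (480x640 float32, m along the optical axis (not along the pixel's ray), 0 where there is no reading), "camera_matrix" (3x3 intrinsics, pixels), "view" (4x4, takes a point from world to camera coordinates). Camera axes: x right, y up, looking along -z (the intrinsics and any distortion apply to the point x, -y, -z); pixel columns grow to the right and rows downward; lengths in m; the calibration is good to about 2 mm. A picture is of the moment at which its call begins.
A pose or a line that the arm cannot do raises IKError and nothing moves.
- job_done(): hands the job in; it is judged then, once.
The state is a dict: "time": time; "joint_pos": joint angles; "dq": joint speeds; "joint_torque": joint torques, N m; "ee_pos": TCP position; "ee_rot": TCP orientation; "ft_force": force on the tool from outside, world axes, zero at the start; "moment": the same for the moment, N m; "finger_gap": finger opening in m; "finger_force": force on a finger pad.
Only numpy, scipy, OpenCV 4.12 (cv2) and the standard library are available. Lean on these libraries where they do the work, as an engineer would, in place of code of your own. Each camera call takes 0.05 s, during which the arm holds its last target. There are 200 camera calls.

### The job

The price sign at the back of the jar board is boxed in by the two jars. First clear both jars to the empty side tray, then stand the sign upright in the middle of the wooden riser, square with it, and only after that put each jar back, upright and centred, on the same coaster that it came from. Leave the salt shaker, the pepper mill and the small spice jar where they are.

Things in the scene. Friction and masses are not known exactly. Their poses are not given: they have to be found in the camera images.
- jam_jar: Jar of pink jam with a silver lid and a fruit label, round, 62 mm in diameter, 99 mm tall, 0.44 kg nominal. Stands upright on one of the two coasters of the jar board. Origin at the centre of its underside, z up; its yaw does not matter.
- honey_jar: Jar of pale cream-coloured contents with a red lid, nearly round, 58 x 62 mm, 86 mm tall. Stands upright on the other coaster of the jar board. Origin at the centre of its underside, z up; its yaw does not matter.
- price_sign: Price sign: a wooden foot 22 mm (x) x 50 mm (y) x 18 mm high, carrying an upright black card 6 mm thick (x), 62 mm wide (y), whose top is 58 mm above the underside; 30 g. Stands on the jar board behind the two jars, roughly square with the board. Origin at the centre of its underside, x through the card, y along the card, z up. Grasp the foot across x, with the card between the fingers. Either face may point to the robot.
- jar_board: Fixed flat wooden board 125 mm (x) x 155 mm (y), top 6 mm above the table, with two round cork coasters of 68 mm diameter, 3 mm thick (top 9 mm above the table), centred at (-28, +46.5) and (-28, -46.5) mm in its frame. The price sign stands directly on the board at about x = +38 mm, y between -30 and +30 mm. Origin at the centre of its underside, x away from the robot, z up.
- side_tray: Fixed, empty, flat grey tray beside the jar board, 95 mm (x) x 165 mm (y) outside, rim 12 mm high, walls 5 mm, floor 5 mm above the table; the two jars fit side by side along its y, e.g. at y = +40 and -40 mm. Origin at the centre of its underside, x away from the robot, z up.
- sign_riser: Fixed wooden block in front of the board and tray, 46 mm (x) x 76 mm (y), its flat top 50 mm above the table, on which the price sign is to stand, foot and card running along its y. The domed cake plates in front of it and to both sides are fixed, their clear domes 152 mm tall to the knob; the glass biscuit jars on the right are fixed and 240 mm tall. Origin at the centre of its underside, z up.
- salt_shaker: Bystander: salt shaker, grey and clear, 44 mm in diameter, 90 mm tall, on the right, beside the board or tray. Origin at the centre of its underside. Not to be disturbed.
- pepper_mill: Bystander: turned wooden pepper mill, 58 mm in diameter, 150 mm tall, at the back on the left. Origin at the centre of its underside. Not to be disturbed.
- spice_jar: Bystander: small spice jar with a black cap, 44 mm in diameter, 96 mm tall, at the back on the right. Origin at the centre of its underside. Not to be disturbed.
Mind the look-alikes: they are no part of the job. There is more than one size of the price_sign; the one meant has the size given above.

How it is judged:
On the way, in this order (a step that is already met when the one before it is completed fails the run):
1. both jars stand upright in the side tray, the sign still at its place behind on the board (x of jam_jar in the frame of side_tray between -0.022 and 0.022 m and y of jam_jar in the frame of side_tray between -0.06 and 0.06 m and height (world z) of each of jam_jar, honey_jar below 0.012 m and angle between each of jam_jar, honey_jar's own z axis and vertical below 0.12 rad and x of honey_jar in the frame of side_tray between -0.022 and 0.022 m and y of honey_jar in the frame of side_tray between -0.06 and 0.06 m and distance of price_sign from where it was at the start of the episode below 0.04 m), for 0.2 s.
2. the sign stands on the riser while both jars are still in the tray (horizontal distance between price_sign and sign_riser below 0.012 m and height (world z) of price_sign between 0.046 and 0.056 m and angle between each of price_sign, jam_jar, honey_jar's own z axis and vertical below 0.12 rad and angle between the x axis of price_sign and the x axis of sign_riser, either way round below 0.2 rad and x of jam_jar in the frame of side_tray between -0.022 and 0.022 m and y of jam_jar in the frame of side_tray between -0.06 and 0.06 m and height (world z) of each of jam_jar, honey_jar below 0.012 m and x of honey_jar in the frame of side_tray between -0.022 and 0.022 m and y of honey_jar in the frame of side_tray between -0.06 and 0.06 m), for 0.2 s.
3. both jars stand again on the coasters they came from (distance of each of jam_jar, honey_jar from where it was at the start of the episode below 0.015 m and angle between each of jam_jar, honey_jar's own z axis and vertical below 0.12 rad), for 0.2 s.
At the end, for the whole second after the job is handed in: The sign stands upright on top of the riser, its centre within 12 mm of the riser's and square with it within 0.2 rad (either way round); each jar stands upright within 15 mm of where it stood at the start; all three at rest (all of step 3 and horizontal distance between price_sign and sign_riser below 0.012 m and height (world z) of price_sign between 0.046 and 0.056 m and angle between price_sign's own z axis and vertical below 0.12 rad and angle between the x axis of price_sign and the x axis of sign_riser, either way round below 0.2 rad and linear speed of each of jam_jar, honey_jar, price_sign below 0.02 m/s); the robot touches nothing.
It fails at once if salt shaker, pepper mill or spice jar moved by more than 30 mm (distance of any of salt_shaker, pepper_mill, spice_jar from where it was at the start of the episode above 0.03 m).
It fails at once if a jar knocked over (angle between any of jam_jar, honey_jar's own z axis and vertical above 0.8 rad).
It also fails if it takes over 128 s, if anything falls off the work surface, if the arm or the gripper's body presses on something with over 40 N, if the wrist force passes 120 N, or if a joint passes its speed limit or range.

## Working session

There is one attempt and no reset: what is moved stays moved. The work goes in short steps, each a Python script; the robot and the scene stay as the last script left them, time stands still between calls to the robot, and variables do not carry over. Pictures are saved under pics/ and viewed, at most 14 in all, crops included, and the job is handed in when it is done.

```bash
ls; mkdir -p pics; cat > h.py <<'E'
from bench import *
import numpy as np, cv2
def cloud(name):
    im=get_image(name); d=im["depth"]; K=im["camera_matrix"]
    v,u=np.mgrid[0:480,0:640]
    c=np.stack([(u-K[0,2])/K[0,0]*d,-(v-K[1,2])/K[1,1]*d,-d,np.ones_like(d)],-1)
    P=(c@np.linalg.inv(im["view"]).T)[...,:3]; P[d==0]=np.nan
    return im["frame"],P
E
python3 - <<'E'
from h import *
for n in ["scene","side"]:
    f,P=cloud(n); cv2.imwrite(f"pics/{n}0.png",f); np.savez(f"pics/{n}0.npz",f=f,P=P)
s=state(); print(s); 
im=get_image("scene");print(im["view"],im["camera_matrix"]); print(get_image("side")["view"])
E
```

```text
pics
{'time': 0.1, 'joint_pos': array([ 1.07532397e+00,  9.18000076e-02,  1.23175981e+00, -3.15913770e-05,
        1.81980058e+00, -5.67141383e-02]), 'dq': array([ 1.65661838e-03, -1.27582828e-03, -3.16372560e-03,  4.33715709e-04,
       -7.66869480e-04,  8.00631248e-05]), 'joint_torque': array([ 2.04940545e-03, -4.47854662e+01, -4.07569098e+01,  7.00395321e-02,
        2.84614210e-02, -1.40579591e-04]), 'ee_pos': array([0.25478835, 0.54293745, 0.22961329]), 'ee_rot': array([-2.26211499e-04,  2.17627357e-01,  9.76031532e-01, -8.54575278e-04]), 'ft_force': array([0.51409123, 0.72582245, 0.01999241]), 'moment': array([-0.00364795, -0.01647901, -0.00485423]), 'finger_force': 0.0, 'finger_gap': 0.08769237946441129}
[[-0.9988309   0.04753991  0.00876346  0.62579725]
 [-0.01165876 -0.41283785  0.91072992  0.02913518]
 [ 0.0469139   0.90956301  0.41290945 -1.09408927]
 [ 0.          0.          0.          1.        ]] [[557.97117841   0.         318.99672252]
 [  0.         557.97117841 233.83828747]
 [  0.           0.           1.        ]]
[[-0.6585306   0.75243     0.01365812  0.2842099 ]
 [-0.65290966 -0.58026676  0.48682591  0.47790098]
 [ 0.37422777  0.31167224  0.87339223 -1.17405294]
 [ 0.          0.          0.          1.        ]]
```

View pics/scene0.png

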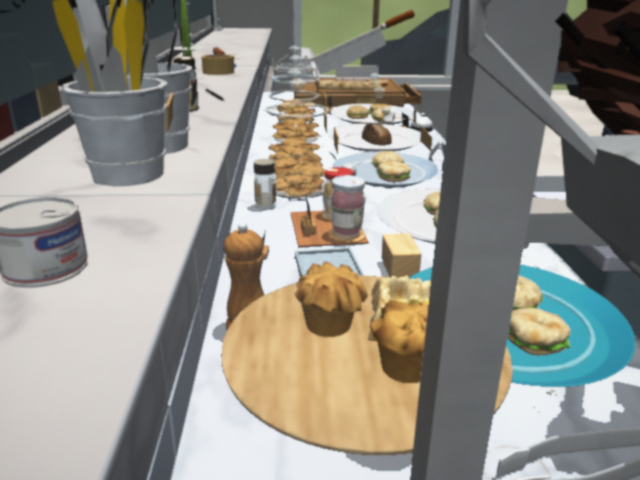

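View pics/side0.png

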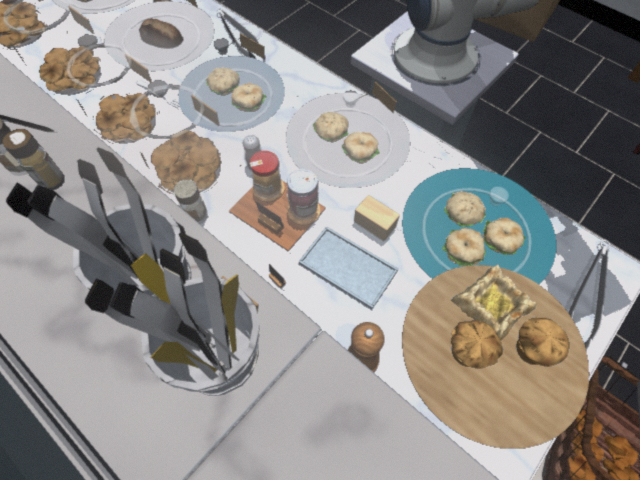

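The side view shows the work best:
- The board is at about (278,213), with the honey jar at (265,172) and the jam jar at (303,195).
- The sign is at (268,218), and a small decoy sign stands at (277,277).
- The tray is at (348,266) and the riser at (376,217).
- The bystanders are salt (252,150), spice (188,198) and pepper (367,340).

Next I'll make an overhead map from the depth.

```bash
python3 - <<'E'
from h import *
D=np.load("pics/side0.npz");f,P=D["f"],D["P"]
# top-down ortho 1mm/px : x 0.25..0.85 (up), y 0.45..-0.3 (left->right)
X0,X1,Y0,Y1=0.25,0.8,-0.4,0.4
p=P.reshape(-1,3);c=f.reshape(-1,3)
o=np.argsort(p[:,2]);p,c=p[o],c[o]
m=np.isfinite(p).all(1)&(p[:,2]>-.02)&(p[:,2]<.3);p,c=p[m],c[m]
r=((X1-p[:,0])*1000).astype(int);q=((Y1-p[:,1])*1000).astype(int)
k=(r>1)&(r<548)&(q>1)&(q<798);img=np.zeros((550,800,3),np.uint8)
for a,b,col in zip(r[k],q[k],c[k]): cv2.rectangle(img,(int(b)-1,int(a)-1),(int(b)+1,int(a)+1),col.tolist(),-1)
for i in range(0,800,100):
    cv2.putText(img,f"{Y1-i/1000:.1f}",(i,10),0,.35,(0,0,255)); cv2.line(img,(i,0),(i,549),(0,0,255),1)
for i in range(50,550,100):
    cv2.putText(img,f"{X1-i/1000:.2f}",(0,i),0,.35,(0,0,255)); cv2.line(img,(0,i),(799,i),(0,0,255),1)
cv2.imwrite("pics/top0.png",img)
for n,(u,v) in dict(jam=(305,180),honey=(264,160),sign=(270,215),tray=(348,266),riser=(374,210),salt=(251,142),spice=(187,188),pepper=(369,333),decoy=(277,270),table=(215,250)).items(): print(n,P[v,u].round(3))
E
```

```text
jam [0.577 0.079 0.11 ]
honey [ 0.587 -0.02   0.095]
sign [0.648 0.049 0.042]
tray [0.617 0.222 0.006]
riser [0.51  0.195 0.05 ]
salt [ 0.569 -0.075  0.089]
spice [ 0.728 -0.079  0.096]
pepper [0.738 0.352 0.15 ]
decoy [0.711 0.125 0.001]
table [0.798 0.096 0.17 ]
```

View pics/top0.png

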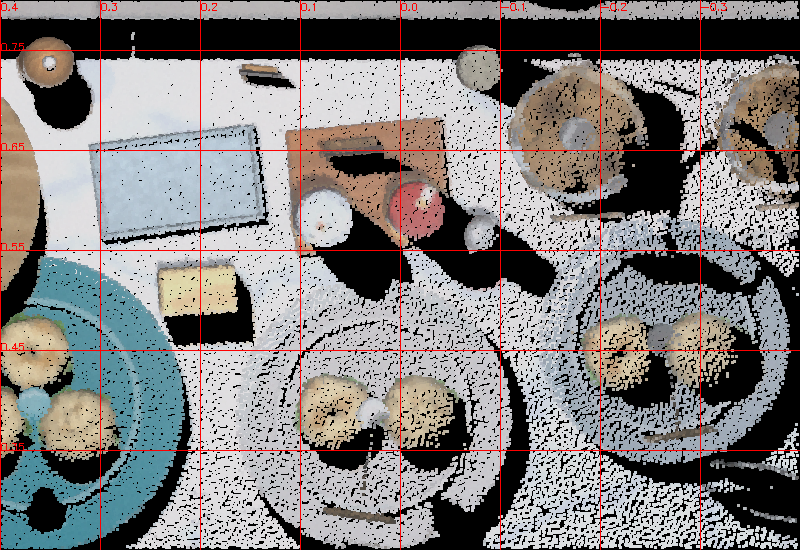

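The top view gives these approximate positions (x, y, m):

| Item | x | y |
|---|---|---|
| jam | 0.58 | 0.075 |
| honey | 0.59 | -0.015 |
| sign | 0.65 | 0.05 |
| salt | 0.566 | -0.08 |
| tray | 0.617 | 0.22 |
| riser | 0.51 | 0.20 |

The far ledge is beyond x = 0.78. I'll take a wrist view from above for better fits.

```bash
cat >> h.py <<'E'
def down(yaw,pos):
    "tool down, closing axis at yaw in the world (mod pi), variant with the smallest last joint"
    from scipy.spatial.transform import Rotation as R
    best=None
    for a in (yaw,yaw+np.pi):
        y=np.array([np.cos(a),np.sin(a),0]); z=np.array([0,0,-1.]); x=np.cross(y,z)
        q=R.from_matrix(np.stack([x,y,z],1)).as_quat()[[3,0,1,2]]
        j=inverse_kinematics(pos,q)
        if j is not None and (best is None or abs(j[5])<best[0]): best=(abs(j[5]),q,j)
    return best[1],best[2]
E
python3 - <<'E'
from h import *
p=[0.50,0.13,0.36]
q,j=down(0,p); print(j)
move_to(p,q)
print(state()["time"])
f,P=cloud("wrist"); cv2.imwrite("pics/wrist1.png",f); np.savez("pics/wrist1.npz",f=f,P=P)
f,P=cloud("side"); cv2.imwrite("pics/side1.png",f)
E
```

```text
[ 1.88508528e-01 -6.58096470e-02  1.15587145e+00 -4.44089210e-16
  2.05153085e+00  1.88508528e-01]
2.0083
```

View pics/wrist1.png

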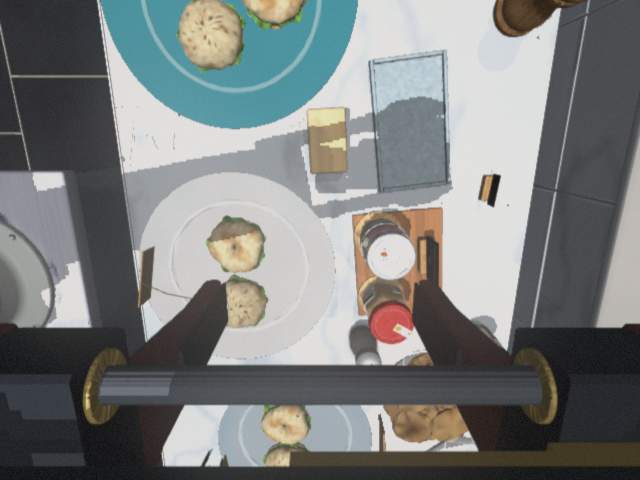

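The wrist view (right = +x, up = +y) shows everything unobstructed:
- riser (328,140)
- tray (411,120)
- board (398,262)
- jam lid (391,255)
- honey lid (391,323)
- sign (428,258)
- salt (366,345)

Now I'll fit the poses from both clouds.

```bash
python3 - <<'E'
from h import *
def rect(p,n):
    (c,s,a)=cv2.minAreaRect((p[:,:2]*1000).astype(np.float32)); print("  rect",n,np.round(c,1),np.round(s,1),round(a,2),len(p))
def circ(p,n):
    c,r=cv2.minEnclosingCircle((p[:,:2]*1000).astype(np.float32)); print("  circ",n,np.round(c,1),round(r,1),len(p),"z",np.median(p[:,2]).round(4))
for F in ["side0","wrist1"]:
    D=np.load(f"pics/{F}.npz");f,P=D["f"],D["P"]; p=P.reshape(-1,3); hsv=cv2.cvtColor(f,cv2.COLOR_BGR2HSV).reshape(-1,3)
    def sel(x,y,r,z0,z1,extra=True):
        return p[(np.hypot(p[:,0]-x,p[:,1]-y)<r)&(p[:,2]>z0)&(p[:,2]<z1)&extra]
    print(F)
    circ(sel(.583,.075,.045,.104,.115),"jam"); circ(sel(.588,-.015,.045,.091,.1),"honey")
    circ(sel(.566,-.08,.03,.08,.1),"salt")
    rect(sel(.515,.2,.07,.046,.054),"riser")
    rect(sel(.617,.222,.12,.008,.0145),"tray rim")
    b=sel(.62,.035,.12,.0035,.0085,(hsv[:,1]>90)); rect(b,"board")
    s=sel(.65,.05,.045,.035,.07,(hsv[:,2]<300)); s=s[s[:,0]>.63]; rect(s,"sign card"); print("   top",np.percentile(s[:,2],98))
    rect(sel(.65,.05,.045,.058,.07),"card top")
    print("  table",np.median(p[(np.abs(p[:,0]-.7)<.02)&(np.abs(p[:,1]-.22)<.05)][:,2]))
E
```

```text
side0
  circ jam [581.1  76.2] 29.1 620 z 0.1084
  circ honey [589.5 -16.4] 28.5 544 z 0.0953
  circ salt [564.4 -81.5] 15.8 158 z 0.0867
  rect riser [509.  202.4] [47.2 76.4] 3.1 810
  rect tray rim [587.9 200.4] [160.7 201.4] 7.65 889
  rect board [613.9  31.6] [121.6 151.3] 5.35 1117
  rect sign card [649.2  48.8] [ 4.6 62.1] 4.13 159
   top 0.06619835468588488
  rect card top [629.9  47.5] [43.2 58.6] 3.87 60
  table 4.999415058198897e-05
wrist1
  circ jam [580.4  76.2] 28.5 1849 z 0.1088
  circ honey [588.3 -16.2] 28.0 1452 z 0.0959
  circ salt [563.8 -81.2] 16.1 244 z 0.0852
  rect riser [507.8 202.3] [46.  75.9] 3.1 2477
  rect tray rim [618.4 205.4] [ 99.7 202. ] 5.64 1849
  rect board [612.6  32.4] [122.4 152.2] 5.15 2262
  rect sign card [647.7  50.7] [ 5.1 58.6] 5.11 420
   top 0.06561089929740159
  rect card top [648.8  51.7] [ 2.8 56.4] 4.91 141
  table 0.00037148321182733923
```

```bash
cat >> h.py <<'E'
D=np.deg2rad
def go(xy,z,yaw):
    p=[*xy,z]; q,_=down(yaw,p); move_to(p,q)
def carry(a,b,za,zb,yaw,lift=0.17):
    "pick with the TCP at a, place at b, keep the yaw"
    go(a,za+lift,yaw); gripper_open(); move_l([*a,za],0.2); close(); s=state(); print("gap",s["finger_gap"],"t",s["time"])
    move_l([*a,za+lift],0.2)
    print("gap",state()["finger_gap"]); move_l([*b,za+lift],0.25)
    move_l([*b,zb+0.02],0.2); move_l([*b,zb],0.05); hold(.2); print("F",state()["ft_force"].round(1)); gripper_open()
    move_l([*b,zb+lift],0.2); print("t",state()["time"])
E
python3 - <<'E'
from h import *
P=np.load("pics/wrist1.npz")["P"].reshape(-1,3)
m=(P[:,0]>.545)&(P[:,0]<.69)&(P[:,1]>.128)&(P[:,1]<.32)&(P[:,2]>.009)&(P[:,2]<.014)&~((P[:,0]>.6)&(P[:,1]<.14))
c,s,a=cv2.minAreaRect((P[m][:,:2]*1000).astype(np.float32)); print(c,s,a)
if s[0]>s[1]: a-=90
c=np.array(c)/1000; a=D(a); ya=np.array([-np.sin(a),np.cos(a)])
np.savez("tray.npz",c=c,a=a,L=c+.04*ya,R=c-.04*ya); print(c,np.rad2deg(a),c+.04*ya,c-.04*ya)
assert .605<c[0]<.63 and .21<c[1]<.235 and abs(a)<.2
carry([.5885,-.0165],c+.04*ya,.049,.046,D(5.2))
f,_=cloud("wrist"); cv2.imwrite("pics/wrist2.png",f)
E
```

```text
(616.5194702148438, 222.85601806640625) (95.61731719970703, 165.17637634277344) 7.281469821929932
[0.61651947 0.22285602] 7.2814698219299325 [0.61144972 0.26253344] [0.62158922 0.1831786 ]
gap 0.05788155536205995 t 4.8
gap 0.05781509019733379
F [-0.7  0.4 -2.3]
t 10.3917
```

View pics/wrist2.png

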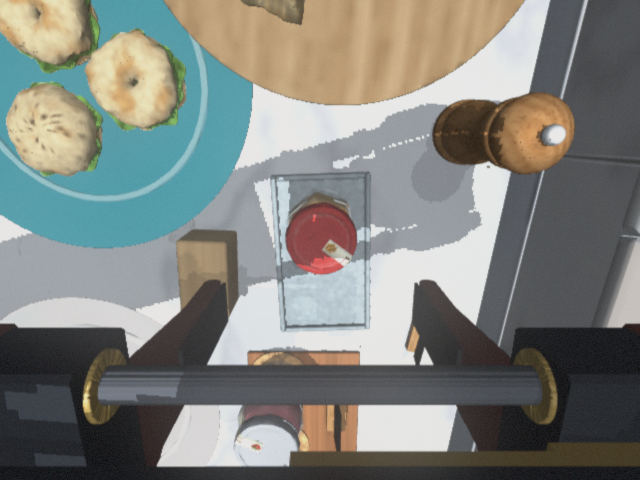

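The honey jar stands in the left half of the tray at (321,238). Next is the jam jar, with the closing axis turned 40° so the fingers stay clear of the sign's card.

```bash
python3 - <<'E'
from h import *
t=np.load("tray.npz")
carry([.5808,.0762],t["R"],.049,.046,D(40))
go([.52,.10],.27,D(5))
f,P=cloud("wrist"); cv2.imwrite("pics/wrist3.png",f); np.savez("pics/wrist3.npz",f=f,P=P)
p=P.reshape(-1,3)
def sel(x,y,r,z0,z1): return p[(np.hypot(p[:,0]-x,p[:,1]-y)<r)&(p[:,2]>z0)&(p[:,2]<z1)]
for n,s in dict(card=sel(.648,.05,.05,.035,.075),top=sel(.648,.05,.05,.06,.075),foot=sel(.648,.05,.05,.018,.03),riser=sel(.508,.202,.07,.046,.054)).items():
    if len(s)>5: print(n,cv2.minAreaRect((s[:,:2]*1000).astype(np.float32)),len(s),s[:,2].max())
for n,s in dict(jam=sel(*t["R"],.04,.097,.112),honey=sel(*t["L"],.04,.086,.1)).items(): print(n,cv2.minEnclosingCircle((s[:,:2]*1000).astype(np.float32)) if len(s) else None,t["L"],t["R"])
E
```

```text
gap 0.05840360458707085 t 13.1
gap 0.05818311836651619
F [-0.1 -0.6 -3.8]
t 18.025
card ((647.3107299804688, 58.22462463378906), (5.391294479370117, 43.32456588745117), 5.176732063293457) 524 0.06712772859366994
top ((648.7029418945312, 58.774967193603516), (2.894334554672241, 42.21488571166992), 5.771392822265625) 139 0.06712772859366994
foot ((640.878662109375, 52.353546142578125), (53.81542205810547, 19.653104782104492), 77.78814697265625) 421 0.029900278360102894
riser ((507.9254150390625, 202.29122924804688), (46.111785888671875, 76.12142944335938), 2.8801193237304688) 4099 0.05386428501028667
jam ((621.6572875976562, 182.97023010253906), 28.584575653076172) [0.61144972 0.26253344] [0.62158922 0.1831786 ]
honey ((611.1925048828125, 261.0968017578125), 28.141719818115234) [0.61144972 0.26253344] [0.62158922 0.1831786 ]
```

View pics/wrist3.png

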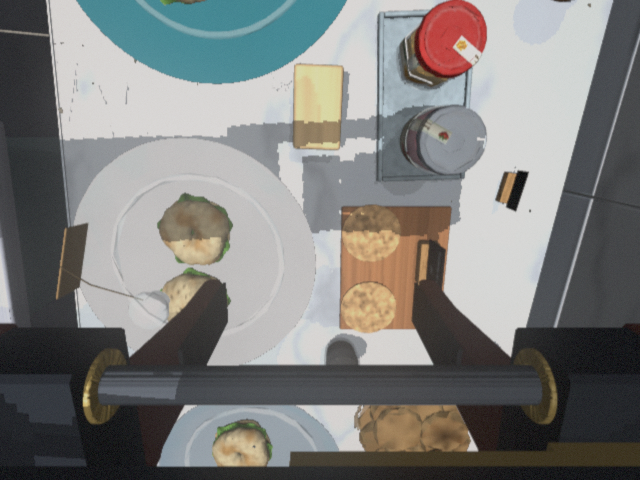

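Both jars stand in the tray, honey at (450,40) and jam at (447,140). The sign is free at (428,265), and the fitted poses match the targets. Now I'll move the sign to the riser.

```bash
python3 - <<'E'
from h import *
a=[.6483,.050]; b=[.5082,.2023]
go(a,.18,D(5)); move_l([*a,.05],.2); move_l([*a,.0178],.06); close(); s=state(); print(s["finger_gap"],s["ft_force"].round(1),s["ee_pos"])
move_l([*a,.18],.15); print(state()["finger_gap"])
go(b,.18,D(3)); 
f,_=cloud("side"); cv2.imwrite("pics/side2.png",f[100:350,200:500].repeat(2,0).repeat(2,1))
move_l([*b,.09],.15); move_l([*b,.0628],.04); hold(.3); print(state()["ft_force"].round(1),state()["time"])
E
```

```text
0.02181103564844527 [ 0.1 -0.2  0.3] [0.64831523 0.05001517 0.01780117]
0.021833322394485148
[ 0.3 -0.4 -0.5] 25.9167
```

View pics/side2.png

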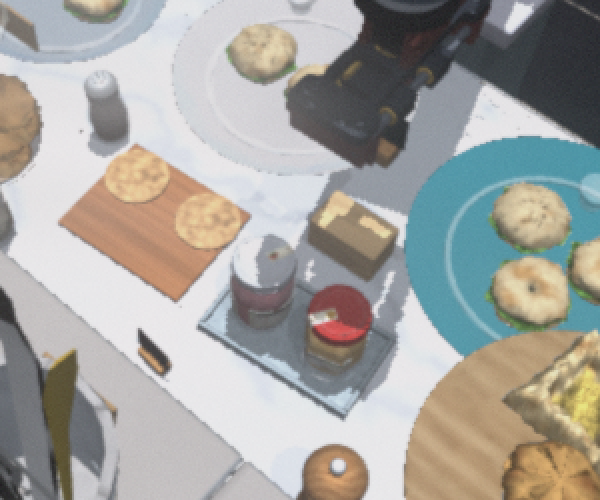

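The sign is off the board and held in the gripper (gap 21.8 mm), the jars stand in the tray at (263,280) and (338,328), and the riser at (352,235) is clear. I'll release the sign and check it.

```bash
python3 - <<'E'
from h import *
b=[.5082,.2023]
gripper_open(); move_l([*b,.20],.1); go([.44,.14],.28,D(3))
f,P=cloud("wrist"); cv2.imwrite("pics/wrist4.png",f); p=P.reshape(-1,3)
f2,P2=cloud("side"); cv2.imwrite("pics/side3.png",f2[100:350,200:500].repeat(2,0).repeat(2,1))
for q in (p,P2.reshape(-1,3)):
    for z0,z1 in ((.072,.115),(.103,.115),(.0555,.072)):
        s=q[(np.hypot(q[:,0]-.508,q[:,1]-.202)<.045)&(q[:,2]>z0)&(q[:,2]<z1)]
        if len(s)>5: print(z0,cv2.minAreaRect((s[:,:2]*1000).astype(np.float32)),len(s),s[:,2].max())
print(state()["time"])
E
```

```text
0.072 ((507.80047607421875, 200.8851318359375), (5.849110126495361, 61.737308502197266), 2.5075080394744873) 1022 0.11175694801877262
0.103 ((509.4554748535156, 200.95697021484375), (2.5600452423095703, 61.74282455444336), 2.8039727210998535) 292 0.11175694801877262
0.0555 ((501.0575866699219, 200.71429443359375), (8.883111000061035, 60.12491989135742), 3.199636936187744) 603 0.07194876369559977
0.072 ((509.0635681152344, 200.8080291748047), (6.465033531188965, 61.731143951416016), 2.9525811672210693) 313 0.11107488231302332
0.103 ((510.2611083984375, 200.76686096191406), (3.5329995155334473, 60.590763092041016), 1.8973766565322876) 69 0.11107488231302332
0.0555 ((512.786376953125, 201.44627380371094), (18.434555053710938, 56.6463508605957), 8.764723777770996) 270 0.07197474021559813
29.2083
```

View pics/side3.png

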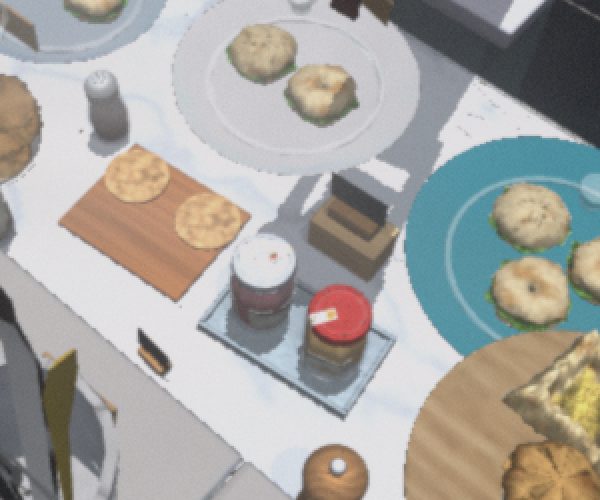

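The sign stands upright on the riser within 2 mm and square with it. It is at (355,205) in the crop, with its top at 0.110 m and its yaw about 2.7°. Now I'll return the jars.

```bash
python3 - <<'E'
from h import *
t=np.load("tray.npz")
carry(t["R"],[.5808,.0762],.046,.0508,D(40))
carry(t["L"],[.5885,-.0165],.046,.0508,D(5.2))
go([.44,.14],.30,D(3))
f,P=cloud("side"); cv2.imwrite("pics/side4.png",f[100:350,200:500].repeat(2,0).repeat(2,1)); p=P.reshape(-1,3)
for n,x,y,z in (("jam",.583,.075,.104),("honey",.588,-.015,.091),("salt",.566,-.08,.08)):
    s=p[(np.hypot(p[:,0]-x,p[:,1]-y)<(.03 if n=="salt" else .045))&(p[:,2]>z)&(p[:,2]<z+.011)]; print(n,cv2.minEnclosingCircle((s[:,:2]*1000).astype(np.float32)))
s=p[(np.hypot(p[:,0]-.508,p[:,1]-.202)<.045)&(p[:,2]>.072)&(p[:,2]<.115)]; print(cv2.minAreaRect((s[:,:2]*1000).astype(np.float32)))
E
```

```text
gap 0.05852055437093678 t 31.8167
gap 0.05841831890742066
F [ 0.   0.7 -3.5]
t 36.7
gap 0.057215038436685274 t 39.3667
gap 0.05739724704250678
F [ 0.4  0.8 -2. ]
t 44.925
jam ((582.55908203125, 77.0486068725586), 29.155027389526367)
honey ((589.0851440429688, -18.03253746032715), 28.56549644470215)
salt ((565.325927734375, -81.89908599853516), 16.52435874938965)
((509.220947265625, 201.15187072753906), (6.4584856033325195, 62.07478713989258), 2.7476465702056885)
```

View pics/side4.png

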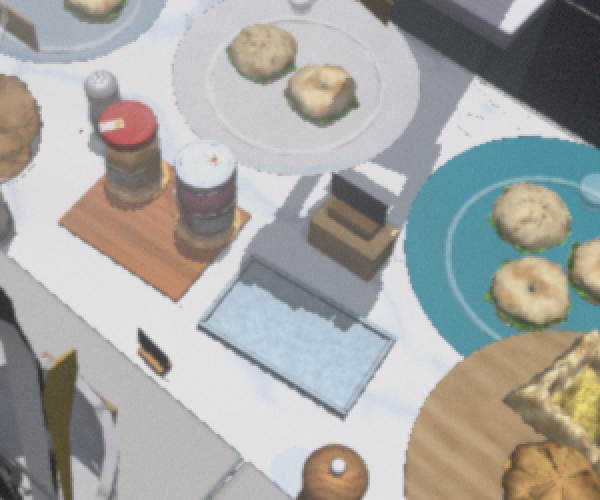

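Both jars are back on their coasters, honey at (133,155) and jam at (206,200), each within 2 mm of its start. The sign is upright on the riser at (355,205), and the arm is clear of everything.

```bash
python3 -c "
from bench import *
print(job_done())"
```

```text
the job is handed in; nothing more can be done
None
```

The job is handed in at about 45 s on the robot clock: the sign stands upright and square within about 2 mm of the riser's centre, both jars are back on their own coasters within about 2 mm of where they started, and the bystanders look undisturbed (no verdict came back).

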